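# Tip the lid off a sloping tub and stock it

### The arm

A 6-joint arm with a two-finger parallel gripper is mounted at the origin on a cart in front of the work surface, level with it; the furniture and walls round the work are solid. World frame = base frame: x ahead of the robot, y to its left, z up, the work surface at z = 0. Lengths are in mm, angles in rad, forces in N, time in s.
With the tool pointing down it reaches from about 300 to 825 mm from the base axis. Payload 5.4 kg.
Tool frame: the origin (TCP) lies between the finger pads, 19 mm behind the fingertips; this is the grasp point; z points along the fingers, y is the line along which they close (so a half turn about z gives the same grasp; the last joint's range is limited). The gripper opens to 92 mm and grips with 3 to 60 N. Pads are 20 mm wide; open, the fingers measure 128 mm over their backs; the gripper's body (75 mm by 189 mm) begins 69 mm behind the grasp point.
Start: joints at [-1.316, 0.158, 1.597, -0, 1.386, -0.21], TCP at [257.715, -513.993, 233.301] pointing down, gripper open.
Joint ranges: [-2.91, 2.91], [-0.94, 2.29], [0.18, 2.7], [-1.29, 4.43], [0.17, 2.64], [-3, 3]. Speed limits (rad/s): [2.57, 2.57, 3.14, 3.14, 3.14, 3.14].

### API

Orientations are given as a unit quaternion [w, x, y, z].
In Python, from station import ctrl gives the robot as it stands. The module is installed in compiled form; this text tells all that it offers.
- The arm moves only by the tool jog_arm, never from a script. Its argument "targets" is a list that holds one entry, the list of rows, each a list of 6 numbers: the shift along the world's x, y, z in units of 0.04 m (1.0 is 0.04 m), then the turn, a rotation vector about the world's x, y, z in units of 0.5 rad (1.0 is 0.5 rad). A call has exactly 8 rows; each row shifts and turns the commanded pose from where the row before left it; what a row does not reach is not made up. A row lasts 1/12 s, in which the tool goes at most 41.7 mm and 7.16 degrees, less where a joint would pass 70% of its speed; a pose out of reach is approached as far as the arm can. A call with a number of a shift or a turn outside -1 to 1 is refused whole. A call with a gripper value outside its range is refused whole. "fingers" is the closure, from 0 (fully open) to 1 (shut), set as the call begins (left out, the last holds). The fingers move at their own pace and stop on an object; "squeeze" is the grip in N (left out, the last holds). Time passes only in rows, so rows that do not move let the fingers close, or fill a call up. It gives the time, the measured TCP pose, the force, the opening and the grip force at its end, in the units of the state.
- ctrl.state(): the state, without advancing time (a new reading comes with each control period).
- ctrl.read_camera(name): name is "scene" or "side" or "wrist"; returns a dict with "color" (480x640x3 uint8, blue, green, red), "K" (3x3 intrinsics, pixels), "R" (3x3) and "t" (3): a world point X has camera coordinates R X + t; the wrist camera has in their place "tool_from_camera" (4x4, takes a point from camera to tool coordinates, whose origin is the TCP and whose axes are the flange's). Camera axes: x right, y down, z forward; pixel columns grow to the right and rows downward; lengths in mm; the calibration is good to about 2 mm. A picture is of the moment at which its call begins: read the wrist's pose just before it. There is no depth.
- ctrl.job_done(): hands the job in; it is judged then, once.
The state is a dict: "time": time; "q": joint angles; "dq": joint speeds; "joint_efforts": joint torques, N m; "tcp_pos": TCP position; "ee_rot": TCP orientation; "contact_force": force on the tool from outside, world axes, zero at the start; "ft_torque": the same for the moment, N m; "finger_gap": finger opening in mm; "finger_force": force on a finger pad.
Only numpy, scipy, OpenCV 4.12 (cv2) and the standard library are available. Lean on these libraries where they do the work, as an engineer would, in place of code of your own. Each camera call takes 0.05 s, during which the arm holds its last target. There are 200 camera calls.

### The job

Tip the lid of the sloping tub up by its grip bar until it is about level (its far edge is tucked under a keeper bar, so do not force it straight up), draw it out and lay it flat, grip bar up, on the bare table to the left of the tub. Then set the long card box, without dropping it, on the floor of the tub, the same way up as it stands now. The card crushes easily, so grip the box gently, and leave the short box and the logger alone.

Things in the scene. Friction and masses are not known exactly. Their poses are not given: they have to be found in the camera images.
- tub: Grey open tub fixed on a low stand, reclined 30 degrees: its mouth faces up and towards the robot. Outside 150 (x) x 190 (y) x 70 mm (z), walls and floor 6 mm. Origin: centre of its underside, 57 mm above the table; z: out through the mouth, x: up the slope, away from the robot, y: level, to the left. A big fixed carton fills the back left of the table (about x > 0.55, y > 0.25 m in the world).
- keeper (a point): Middle of the 6 mm steel keeper bar behind the tub's rear (far) rim, at (81, 0, 83.5) mm in the tub's frame; it runs 90 mm along y on two uprights and passes 4.5 mm above the seated lid's rear tongue. Fixed.
- lid: White loose lid on the tub's rim: plug 132 x 172 x 10 mm (3 mm play in the tub), flange 154 x 194 x 6 mm above it, rear tongue 50 mm wide out to x = +92 mm, under the keeper. Upright grip bar 12 (x) x 80 (y) mm at x = -45 mm, near the front edge, up to z = 52 mm. Origin: centre of the plug's underside (flange top z = 16 mm), 60 mm up the tub's z when seated; axes then as the tub's. About 160 g.
- lid_grip (a point): Point in the middle of the lid's grip bar, 24 mm above the flange's top and 12 mm below the bar's top: a good place for the TCP. In the lid's frame at (-45, 0, 40) mm.
- long_box: The longer and taller of two white card boxes, 38 (x) x 110 (y) x 50 mm (z), 80 g, lying on the table to the right of the stand; grasp across its 38 mm sides. Thin card: a squeeze above about 25 N a finger crushes it. Origin: centre of its underside.
- short_box: Bystander: the shorter card box, 46 x 75 x 33 mm, to the right of the stand. Origin: centre of its underside.
- logger: Bystander: white temperature logger, 56 x 95 x 20 mm, lying on the table before the tub, to the right. Origin: centre of its underside.
Not all that is in view belongs to the job. Leave any brown or turquoise look-alike of the long_box alone.

How it is judged (in metres and radians):
On the way, in this order (a step that is already met when the one before it is completed fails the run):
1. the lid is tipped up by more than 17 degrees from the tub's rim while its rear edge is still at the rear rim (angle between the z axis of lid and the z axis of tub, either way round above 0.3 rad and x of lid in the frame of tub above -0.05 m and z of lid in the frame of tub below 0.125 m), for 0.1 s.
2. the lid is set flat on the table left of the stand while still held (underside within 15 mm of the table) (height (world z) of lid below 0.015 m and angle between lid's own z axis and vertical below 0.15 rad and y of lid in the frame of tub above 0.17 m and contact force between the fingers and lid above 0.3 N), for 0.05 s.
3. the long box is lowered to within 25 mm of the tub's inner floor while still held (z of long_box in the frame of tub between 0 and 0.031 m and x of long_box in the frame of tub between -0.065 and 0.065 m and y of long_box in the frame of tub between -0.085 and 0.085 m and contact force between the fingers and long_box above 0.3 N), for 0.05 s.
At the end, for the whole second after the job is handed in: The lid lies flat on the table, grip bar up (within 6 mm of the table and 5 degrees of level), centred 170 mm or more left of the tub's centre; the long box sits right way up on the tub's floor (within 9 mm and 11 degrees); both at rest (height (world z) of lid below 0.006 m and angle between lid's own z axis and vertical below 0.08 rad and y of lid in the frame of tub above 0.17 m and linear speed of each of lid, long_box below 0.02 m/s and z of long_box in the frame of tub between 0 and 0.015 m and x of long_box in the frame of tub between -0.065 and 0.065 m and y of long_box in the frame of tub between -0.085 and 0.085 m and angle between the z axis of long_box and the z axis of tub, either way round below 0.2 rad and angle between long_box's own z axis and vertical below 1.2 rad); the robot touches nothing.
It fails at once if the card box is crushed: the fingers press it with more than 50 N in all (contact force between the fingers and long_box above 50 N).
It fails at once if the lid is forced against the tub or keeper with more than 40 N (contact force between lid and tub above 40 N).
It fails at once if the short box is disturbed (moved more than 20 mm) (distance of short_box from where it was at the start of the episode above 0.02 m).
It fails at once if the logger is disturbed (moved more than 20 mm) (distance of logger from where it was at the start of the episode above 0.02 m).
It also fails if it takes over 72 s, if anything falls off the work surface, if the arm or the gripper's body presses on something with over 40 N, if the wrist force passes 120 N, or if a joint passes its speed limit or range.

## Working session

There is one attempt and no reset: what is moved stays moved. The work goes in short steps, Python scripts to look and compute and a tool call to move; the robot and the scene stay as the last step left them, time stands still between calls to the robot, and variables do not carry over. Pictures are saved under pics/ and viewed, at most 10 in all, crops included, and the job is handed in when it is done.

Besides the shell and the picture viewer there is one more tool, called after ">>>" as a command line: name --argument value ..., lists and objects as JSON in quotes. jog_arm: Moves the arm, as the interface text tells. Its arguments: {"type":"object","properties":{"targets":{"type":"array","items":{"type":"array","items":{"type":"array","items":{"type":"number"}}}},"fingers":{"type":"number"},"squeeze":{"type":"number"}},"required":["targets"]}

```bash
mkdir -p pics && python3 - <<'E'
from station import ctrl
import cv2,pickle
s=ctrl.state();print(s)
d={}
for n in("scene","side"):
    c=ctrl.read_camera(n);d[n]=c;cv2.imwrite(f"pics/{n}0.png",c["color"]);print(n,c["K"],c["R"],c["t"])
c=ctrl.read_camera("wrist");print(c["tool_from_camera"],c["K"])
pickle.dump(d,open("cams.pkl","wb"))
E
```

```text
{'time': 0.0, 'q': array([-1.31609456e+00,  1.59033141e-01,  1.59822755e+00, -2.63890730e-05,
        1.38618669e+00, -2.10134985e-01]), 'dq': array([5.27059035e-05, 2.28026803e-03, 1.04141794e-03, 8.18424879e-05,
       8.01474987e-04, 5.92543226e-04]), 'joint_efforts': array([ 2.46644349e-04, -3.85563076e+01, -3.22114348e+01,  7.01507949e-02,
        3.76504264e-02, -1.55880930e-04]), 'tcp_pos': array([ 257.56311437, -513.42770299,  232.33017017]), 'ee_rot': array([-9.26843849e-04,  9.73111233e-01,  2.30333817e-01, -3.36279477e-05]), 'contact_force': array([-0.28523048,  0.72493019,  0.74975114]), 'ft_torque': array([ 0.02058685, -0.01106395, -0.0365935 ]), 'finger_force': 0.0, 'finger_gap': 91.72257074913837}
scene [[597.7070987    0.         311.09265034]
 [  0.         597.7070987  240.85902858]
 [  0.           0.           1.        ]] [[-0.8799036  -0.47506548  0.00907919]
 [-0.32128917  0.58078843 -0.7479693 ]
 [ 0.35006131 -0.66105793 -0.66367123]] [ 413.24987241  407.26365538 1049.07767498]
side [[530.41247622   0.         321.64047565]
 [  0.         530.41247622 232.85168213]
 [  0.           0.           1.        ]] [[ 0.99932305 -0.03453149  0.01268954]
 [-0.00479686 -0.46428337 -0.88567372]
 [ 0.03647518  0.8850133  -0.46413471]] [-562.97111799   -1.84918953 1168.71705602]
[[-2.63432282e-05 -9.64308071e-01 -2.64782825e-01  7.42838188e+01]
 [ 9.99999358e-01  2.74627799e-04 -1.09965219e-03 -1.28954349e+00]
 [ 1.13312021e-03 -2.64782684e-01  9.64307444e-01 -1.50324772e+02]
 [ 0.00000000e+00  0.00000000e+00  0.00000000e+00  1.00000000e+00]] [[411.53470022   0.         317.6569318 ]
 [  0.         411.53470022 234.45703486]
 [  0.           0.           1.        ]]
```

View pics/scene0.png

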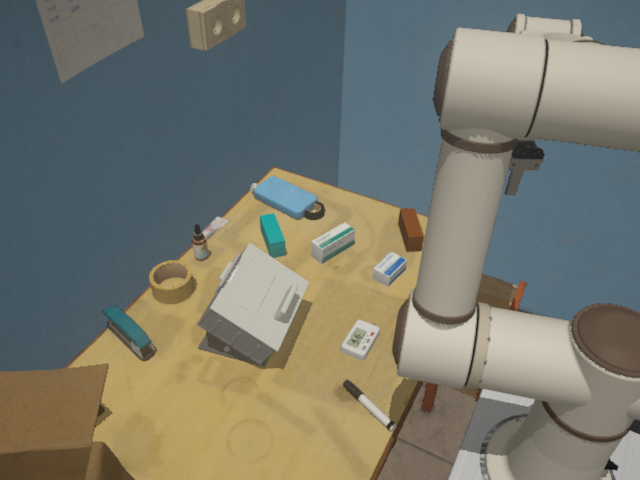

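View pics/side0.png

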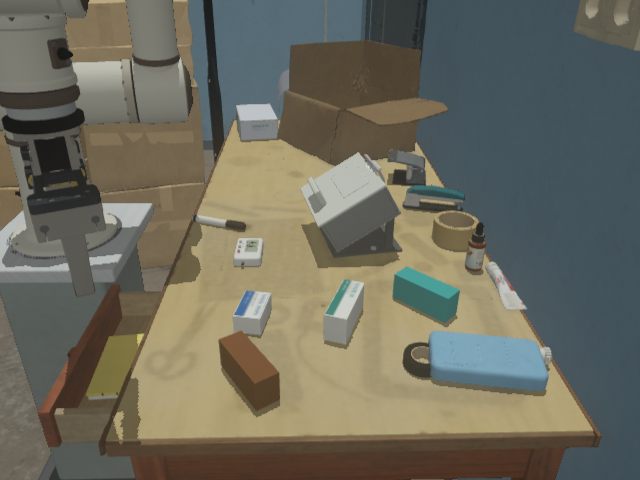

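The scene picture shows the tub with its lid at about (255,300), the long box at (333,242), the short box at (389,268) and the logger at (361,339). The side picture shows the lid at (350,200) and the long box at (344,311). I'll take crops to get the corners.

```bash
python3 - <<'E'
import cv2
a=cv2.imread("pics/scene0.png")[215:375,190:430];cv2.imwrite("pics/sc.png",cv2.resize(a,None,fx=3.3,fy=3.3,interpolation=cv2.INTER_CUBIC))
a=cv2.imread("pics/side0.png")[145:350,220:470];cv2.imwrite("pics/si.png",cv2.resize(a,None,fx=2.9,fy=2.9,interpolation=cv2.INTER_CUBIC))
E
```

```text
(no output)
```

View pics/sc.png

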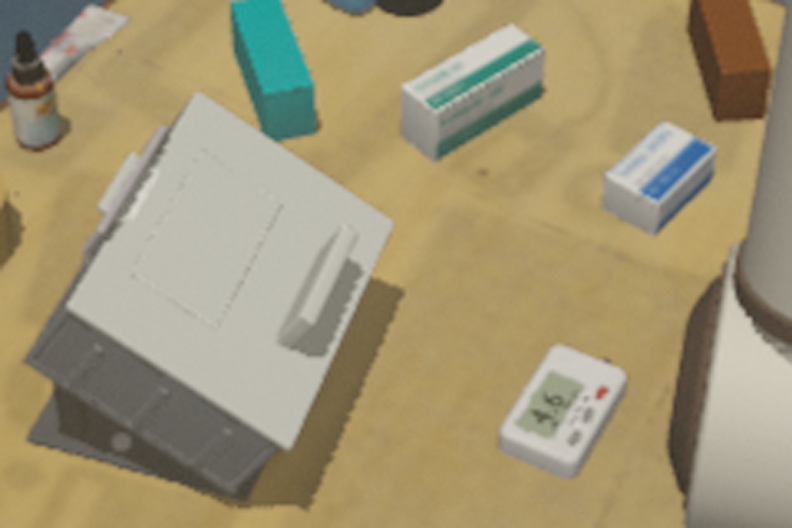

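View pics/si.png

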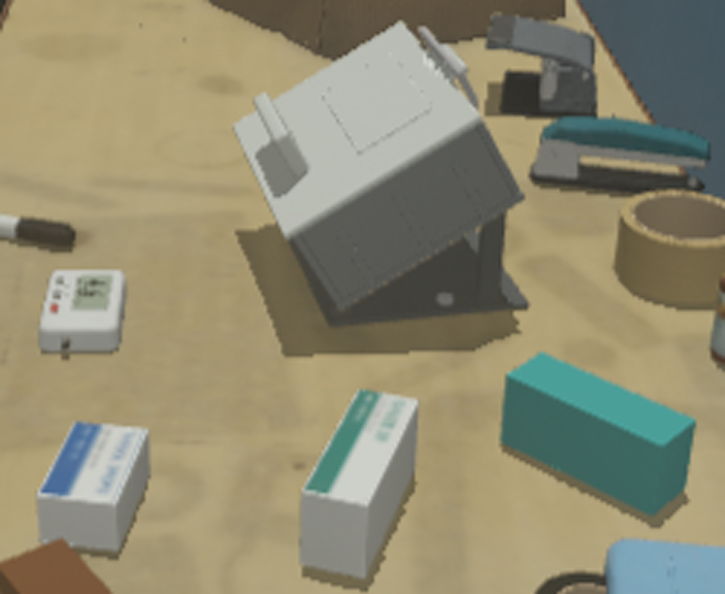

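The two crops show the corners of the lid's flange and grip bar, and of the long box, clearly. I'll fit poses from both views.

```bash
cat > fit.py <<'E'
import numpy as np,pickle
from scipy.optimize import least_squares
from scipy.spatial.transform import Rotation as R
d=pickle.load(open("cams.pkl","rb"))
def proj(n,X):
    c=d[n];p=(c["R"]@X.T).T+c["t"];p=(c["K"]@p.T).T;return p[:,:2]/p[:,2:]
sc=lambda u:np.array(u)/3.3+[190,215]-.35
si=lambda u:np.array(u)/2.9+[220,145]-.33
def fit(obs,x0,free):
    # obs: list of (cam, pts local, px)
    def f(p,full=0):
        q=np.array(x0,float);q[free]=p
        Rm=R.from_euler("ZYX",q[3:])
        return np.concatenate([(proj(n,Rm.apply(P)+q[:3])-U).ravel() for n,P,U in obs])
    r=least_squares(f,np.array(x0,float)[free],loss="soft_l1",x_scale=np.where(np.array(free)<3,10,.1))
    q=np.array(x0,float);q[free]=r.x;return q,f(r.x)
E
cat > m1.py <<'E'
from fit import *
np.set_printoptions(suppress=True,precision=3)
F=np.array([[77,-97,16],[-77,-97,16],[-77,97,16],[77,97,16.]])
lid=[("scene",F,sc([(198,92),(393,222),(292,448),(68,308)])),("side",F,si([(477,122),(290,236),(234,126),(402,22)]))]
for fr in([0,1,2,3,4,5],[0,1,3]):
    q,r=fit(lid,[500,0,165,0,-.5236,0],np.array(fr));print("lid",q,np.rad2deg(q[3:]),r)
# (fixed z check)
Rm=R.from_euler("ZYX",q[3:])
B=np.array([[19,55,50],[-19,55,50],[-19,-55,50],[19,-55,50],[-19,55,0],[-19,-55,0.]])
B2=np.array([[-19,-55,50],[19,-55,50],[19,55,50],[-19,55,50],[-19,-55,0],[19,-55,0],[19,55,0.]])
box=[("scene",B,sc([(402,88),(437,110),(545,48),(512,24),(437,158),(545,92)])),("side",B2,si([(300,487),(367,505),(418,400),(362,391),(303,573),(368,588),(415,487)]))]
for fr in([0,1,2,3],[0,1,3]):
    q,r=fit(box,[500,-250,0,0,0,0],np.array(fr));print("box",q,np.rad2deg(q[3]),r)
E
python3 m1.py
```

```text
lid [606.232 -30.975 105.666   0.184  -0.517   0.006] [ 10.538 -29.615   0.35 ] [-0.596 -0.058  0.471  0.188  0.045  0.377 -0.283 -0.503  2.523 -1.08
 -1.534  1.016 -0.655  0.118  0.164  0.115]
lid [598.355 -17.403 165.      0.197  -0.524   0.   ] [ 11.28 -30.     0.  ] [ -3.183 -16.927   0.496 -15.011  -0.348 -12.985  -4.069 -15.757  -0.272
 -33.568  -4.893 -29.79   -4.644 -26.366  -3.462 -27.674]
box [ 589.644 -337.489   -0.132   -0.354    0.       0.   ] -20.29457633507118 [ 0.194 -0.965  0.255  0.474  0.862 -0.505  0.113 -0.756 -0.192  1.269
 -0.309  1.379  0.601  2.909  0.946  1.614  0.915  0.856 -1.058 -0.041
 -0.886 -1.382 -0.504 -1.466  0.517 -5.222]
box [ 589.638 -337.514    0.      -0.354    0.       0.   ] -20.29684809611784 [ 0.201 -1.013  0.263  0.427  0.872 -0.55   0.123 -0.802 -0.185  1.224
 -0.299  1.335  0.598  2.85   0.945  1.554  0.918  0.799 -1.057 -0.097
 -0.889 -1.438 -0.506 -1.521  0.519 -5.275]
```

>>> jog_arm --targets '[[[0.41, 0.43, 0.15, 0, 0, 0.16], [0.41, 0.43, 0.15, 0, 0, 0.16], [0.41, 0.43, 0.15, 0, 0, 0.16], [0.41, 0.43, 0.15, 0, 0, 0.16], [0.41, 0.43, 0.15, 0, 0, 0.16], [0.41, 0.43, 0.15, 0, 0, 0.16], [0.41, 0.43, 0.15, 0, 0, 0.16], [0.41, 0.43, 0.15, 0, 0, 0.16]]]'

```text
time: 0.82
tcp_pos: [389.5, -375.3, 281.3]
ee_rot: [-0.0, 0.85, 0.526, -0.0]
contact_force: [-0.3, -1.1, 0.3]
finger_gap: 91.6
finger_force: 0.0
```

>>> jog_arm --targets '[[[0.41, 0.43, 0.15, 0, 0, 0.16], [0.41, 0.43, 0.15, 0, 0, 0.16], [0.41, 0.43, 0.15, 0, 0, 0.16], [0.41, 0.43, 0.15, 0, 0, 0.16], [0.41, 0.43, 0.15, 0, 0, 0.16], [0.41, 0.43, 0.15, 0, 0, 0.16], [0.41, 0.43, 0.15, 0, 0, 0.16], [0, 0, 0, 0, 0, 0.16]]]'

```text
time: 1.48
tcp_pos: [506.1, -253.2, 324.4]
ee_rot: [0.001, 0.64, 0.768, 0.001]
contact_force: [-0.3, 0.0, 0.2]
finger_gap: 92.0
finger_force: 0.0
```

```bash
cat > wr.py <<'E'
import sys,pickle,cv2
from station import ctrl
n=sys.argv[1]
s=ctrl.state();c=ctrl.read_camera("wrist");c["state"]=s
pickle.dump(c,open(f"w_{n}.pkl","wb"));cv2.imwrite(f"pics/w_{n}.png",c["color"])
print(s["time"],s["q"].round(3),s["tcp_pos"].round(1),s["ee_rot"].round(4),s["finger_gap"])
E
python3 wr.py a
```

```text
1.4833 [-0.678  0.088  1.495  0.002  1.556 -0.86 ] [ 506.1 -253.2  324.4] [0.0008 0.64   0.7684 0.0009] 91.99051172273577
```

View pics/w_a.png

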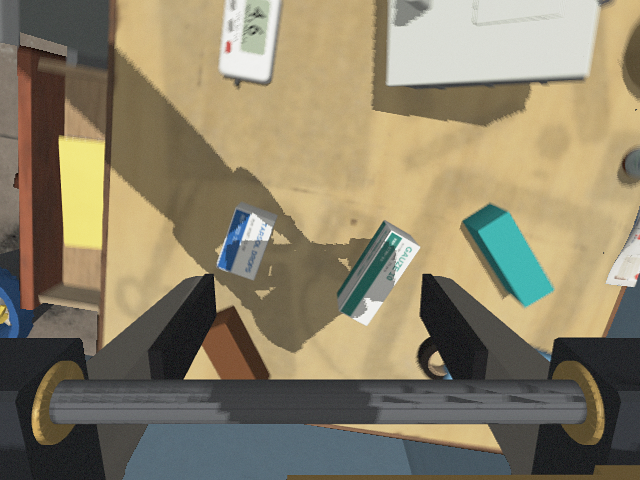

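>>> jog_arm --targets '[[[0.1, 0.76, 0, 0, 0, 0], [0.1, 0.76, 0, 0, 0, 0], [0.1, 0.76, 0, 0, 0, 0], [0.1, 0.76, 0, 0, 0, 0], [0.1, 0.76, 0, 0, 0, 0], [0.1, 0.76, 0, 0, 0, 0], [0.1, 0.76, 0, 0, 0, 0], [0, 0, 0, 0, 0, 0]]]'

```text
time: 2.2
tcp_pos: [531.6, -39.1, 323.0]
ee_rot: [-0.001, 0.642, 0.767, 0.001]
contact_force: [-0.6, -0.3, 0.4]
finger_gap: 91.9
finger_force: 0.0
```

```bash
python3 wr.py b && cat >> fit.py <<'E'
def addw(n):
    c=pickle.load(open(f"w_{n}.pkl","rb"));s=c["state"];w,x,y,z=s["ee_rot"]
    T=np.eye(4);T[:3,:3]=R.from_quat([x,y,z,w]).as_matrix();T[:3,3]=s["tcp_pos"]
    T=np.linalg.inv(T@c["tool_from_camera"]);d["w"+n]=dict(K=c["K"],R=T[:3,:3],t=T[:3,3])
E
python3 - <<'E'
from fit import *
import cv2
addw("a");addw("b")
B=np.array([[x,y,50] for x,y in((19,55),(-19,55),(-19,-55),(19,-55))]+[[x,y,0] for x,y in((19,55),(-19,55),(-19,-55),(19,-55))],float)
X=R.from_euler("z",-.354).apply(B)+[589.6,-337.5,0]
P=proj("wa",X).round(1);print(P)
a=cv2.imread("pics/w_a.png")[200:350,310:450]
a=cv2.resize(a,None,fx=3.9,fy=3.9,interpolation=cv2.INTER_CUBIC)
for u,v in (P-[310,200])*3.9: cv2.circle(a,(int(u),int(v)),3,(0,0,255),1)
b=cv2.imread("pics/w_b.png")
cv2.imwrite("pics/boxw.png",a[:, :])
# both in one canvas
h=np.zeros((600,800,3),np.uint8);h[:585,:400]=a[:585,:400];b2=cv2.resize(b,(400,300));h[:300,400:]=b2
cv2.imwrite("pics/wbz.png",h)
E
```

```text
2.2 [-0.301  0.004  1.586  0.002  1.553 -0.478] [531.6 -39.1 323. ] [-9.000e-04  6.420e-01  7.667e-01  7.000e-04] 91.85340912343155
[[420.3 252. ]
 [391.  234.8]
 [337.5 315.5]
 [365.8 330.9]
 [410.2 239.3]
 [383.7 223.6]
 [335.5 297.3]
 [361.2 311.4]]
```

View pics/w_b.png

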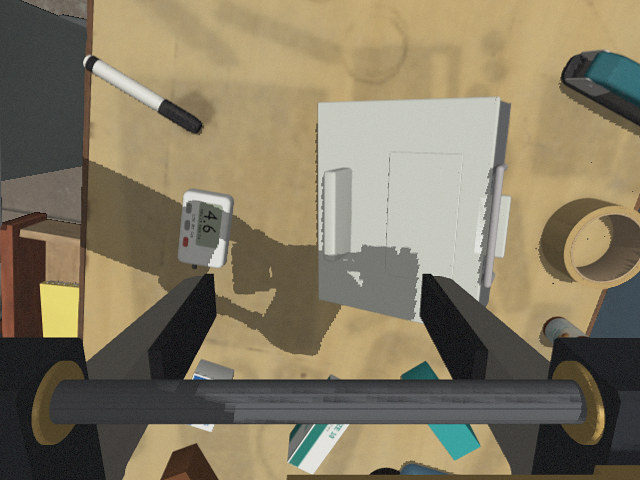

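View pics/boxw.png

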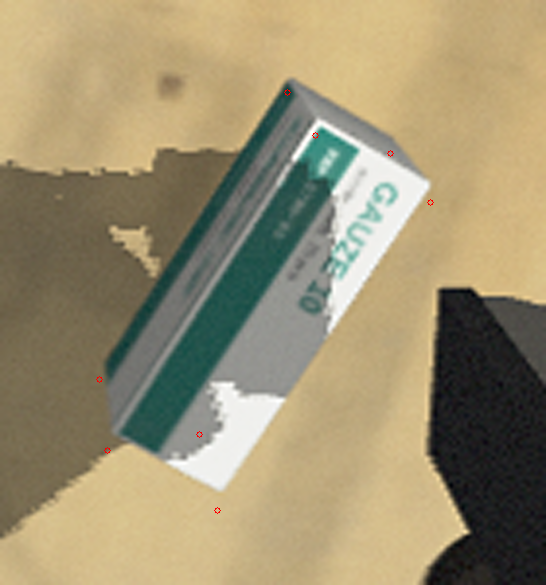

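The wrist view shows the lid's flange corners at (318,102), (500,97) and (318,299), and the keeper bar from (502,168) to (488,287). The box crop shows that my first fit is about 4 px off, so I'll refit with all views.

```bash
cat > m2.py <<'E'
from fit import *
exec(open("m1.py").read().split("for fr")[0].split("from fit import *")[1])
addw("a");addw("b")
lid.append(("wb",np.array([[-77,97,16],[77,97,16],[-77,-97,16],[81,45,23.5],[81,-45,23.5]],float),np.array([(318,102),(500,97),(318,299),(502,168),(488,287.)])))
for fr in([0,1,2,3,4,5],[0,1,2,3],[0,1,3]):
    q,r=fit(lid,[600,-30,109,0.18,-.5236,0],np.array(fr));print("lid",q,np.rad2deg(q[3:]),r.round(1))
exec("B="+open("m1.py").read().split("B=",1)[1].split("for fr")[0])
C=np.array([[19,55,50],[-19,55,50],[-19,-55,50],[19,-55,50],[-19,55,0],[19,55,0],[-19,-55,0.]])
box.append(("wa",C,np.array([(430,186),(318,118),(114,432),(222,491),(290,78),(392,137),(104,378)])/3.9+[310,200]))
for fr in([0,1,2,3],[0,1,3]):
    q,r=fit(box,[590,-337,0,-.35,0,0],np.array(fr));print("box",q,np.rad2deg(q[3]),r.round(1))
q,r=fit(box[2:],[590,-337,0,-.35,0,0],np.array(fr));print("box w",q,np.rad2deg(q[3]),r.round(1))
E
python3 m2.py
```

```text
lid [606.038 -29.31  106.405   0.181  -0.516   0.003] [ 10.358 -29.539   0.157] [-0.8  0.1  0.4  0.5 -0.6  0.9 -1.  -0.1  2.2 -1.8 -1.9  0.1 -0.6 -0.5
  0.3 -0.3 -0.1  0.5  2.3 -0.3  0.9  1.1 -3.   2.  -1.5 -3.7]
lid [605.962 -29.345 106.622   0.182  -0.524   0.   ] [ 10.409 -30.      0.   ] [-0.6 -0.2  0.3  0.5 -0.7  1.1 -0.8 -0.2  1.9 -2.3 -1.9  0.1 -0.5 -0.2
  0.1 -0.5  0.1  0.5  1.9 -0.4  1.   1.1 -3.4  1.9 -1.8 -3.4]
lid [605.638 -29.301 109.      0.181  -0.524   0.   ] [ 10.367 -30.      0.   ] [-0.5 -0.9  0.5 -0.2 -0.6  0.4 -0.8 -1.   1.8 -3.4 -2.1 -1.  -0.6 -1.2
  0.  -1.5 -0.2  0.2  3.  -0.7  0.6  1.9 -2.4  2.2 -1.1 -2.3]
box [ 589.755 -333.67    -1.566   -0.345    0.       0.   ] -19.788006752352825 [-0.5  0.5 -0.4  1.9  0.   0.7 -0.8  0.5 -0.8  2.7 -1.1  2.6  0.8  2.3
  1.1  0.9  0.5  0.2 -1.5 -0.5 -0.7 -2.1 -0.3 -2.3  0.1 -5.9  0.4  0.3
 -0.3  0.7 -0.8  1.4 -0.   1.5 -0.5  0.2  0.   0.5 -0.3 -2.7]
box [ 589.516 -333.465    0.      -0.344    0.       0.   ] -19.715413481359597 [-0.5  0.1 -0.3  1.5  0.1  0.3 -0.8  0.1 -0.7  2.3 -1.   2.2  0.7  1.4
  1.  -0.   0.3 -0.6 -1.6 -1.4 -0.8 -2.9 -0.4 -3.2 -0.1 -6.7  0.6  0.4
 -0.3  0.8 -0.8  1.8  0.1  1.9 -0.5  0.3  0.1  0.6 -0.3 -2.3]
box w [ 589.527 -332.63     0.      -0.344    0.       0.   ] -19.687848001233757 [ 0.8 -0.3 -0.1  0.1 -0.7  1.2  0.2  1.3 -0.3 -0.4  0.3 -0.  -0.2 -2.9]
```

```bash
cat > go.py <<'E'
from fit import *
from station import ctrl
np.set_printoptions(suppress=True,precision=3)
YAW=.181;T0=np.array([635.2,-23.9,57.])
RL=R.from_euler("ZYX",[YAW,-np.pi/6,0]);L0=T0+RL.apply([0,0,60])
def toolR(Rf): # tool x=frame y, y=frame x, z=-frame z
    m=Rf.as_matrix();return R.from_matrix(np.c_[m[:,1],m[:,0],-m[:,2]])
def cur():
    s=ctrl.state();w,x,y,z=s["ee_rot"];return s["tcp_pos"],R.from_quat([x,y,z,w])
def go(p,Rf):
    c,Rc=cur();dp=p-c;rv=(toolR(Rf)*Rc.inv()).as_rotvec()
    print("d mm",dp.round(1),"units",(dp/40).round(2),"rot units",(rv/.5).round(3),"| min rows",max(np.linalg.norm(dp)/41,np.linalg.norm(rv)/.12))
E
python3 - <<'E'
from go import *
addw("b");c=d["wb"]
for u in((200,130),(87,60)):
    r=c["R"].T@np.linalg.solve(c["K"],[*u,1]);o=-c["R"].T@c["t"];print("pen",o-r*o[2]/r[2])
go(L0+RL.apply([-45,0,100]),RL);print(L0+RL.apply([-45,0,40]),RL.apply([0,0,1]))
E
```

```text
pen [389.969   4.365   0.   ]
pen [263.707  55.516   0.   ]
d mm [ -13.3   -4.  -149.9] units [-0.33 -0.1  -3.75] rot units [ 0.185 -1.032  0.01 ] | min rows 4.368437551321666
[547.682 -39.916 121.103] [-0.492 -0.09   0.866]
```

>>> jog_arm --targets '[[[-0.05, -0.01, -0.47, 0.026, -0.147, 0], [-0.05, -0.01, -0.47, 0.026, -0.147, 0], [-0.05, -0.01, -0.47, 0.026, -0.147, 0], [-0.05, -0.01, -0.47, 0.026, -0.147, 0], [-0.05, -0.02, -0.47, 0.027, -0.147, 0], [-0.05, -0.02, -0.47, 0.027, -0.147, 0], [-0.04, -0.01, -0.47, 0.027, -0.147, 0.01], [0, 0, -0.46, 0, 0, 0]]]' --fingers 0.45 --squeeze 8

```text
time: 2.92
tcp_pos: [514.9, -47.6, 169.7]
ee_rot: [0.164, 0.621, 0.74, 0.199]
contact_force: [-0.8, 0.7, 0.5]
finger_gap: 50.3
finger_force: 0.0
```

```bash
python3 wr.py c && python3 - <<'E'
from go import *
import cv2
go(L0+RL.apply([-45,0,100]),RL)
go(L0+RL.apply([-45,0,40]),RL)
addw("c");im=cv2.imread("pics/w_c.png")
for x in(-51,-39):
    for y in(-40,40):
        u,v=proj("wc",(RL.apply([[x,y,52]])+L0))[0];print(u.round(),v.round());cv2.circle(im,(int(u),int(v)),4,(0,0,255),1)
for u,v in proj("wc",RL.apply([[-77,-97,16],[-77,97,16],[77,97,16],[77,-97,16]])+L0):cv2.circle(im,(int(u),int(v)),4,(255,0,0),1)
cv2.imwrite("pics/wc2.png",im)
E
```

```text
2.9167 [-0.528 -0.293  2.239  0.452  0.838 -0.947] [514.9 -47.6 169.7] [0.1643 0.6212 0.74   0.1987] 50.33753944935742
d mm [4.6 1.5 6.8] units [0.12 0.04 0.17] rot units [-0.011 -0.019  0.011] | min rows 0.20421181823951384
d mm [ 34.1   6.9 -45.2] units [ 0.85  0.17 -1.13] rot units [-0.011 -0.019  0.011] | min rows 1.3908257359959626
318.0 342.0
317.0 195.0
341.0 342.0
342.0 194.0
```

View pics/wc2.png

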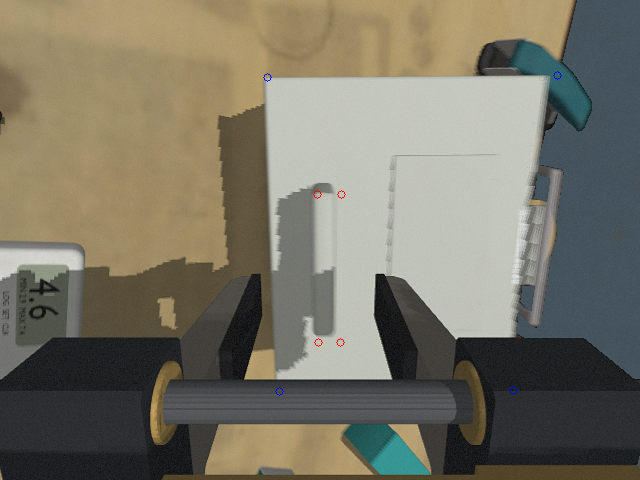

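The bar's top edge shows at (314–336, 183–336), a few pixels left of the prediction. The arm may still have been settling when I took this, so I'll read the pose again at rest and refit.

```bash
python3 wr.py d && python3 - <<'E'
from go import *
import cv2
addw("c");addw("d")
a=cv2.imread("pics/w_c.png");b=cv2.imread("pics/w_d.png")
g=lambda i:cv2.cvtColor(i,cv2.COLOR_BGR2GRAY).astype(np.float32)
print("image shift c->d",cv2.phaseCorrelate(g(a)[60:200,260:550],g(b)[60:200,260:550]))
P=np.array([[-77,97,16],[77,97,16],[-51,40,52],[-39,40,52],[81,45,23.5],[81,-45,23.5]],float)
U=np.array([(267,77),(547,77),(315,183),(335,183),(560,172),(536,325.)])
for n in "cd":
  for fr in([0,1,2,3],[0,1,3],[0,1,2,3,4,5]):
    q,r=fit([("w"+n,P,U)],[605.6,-29.3,109,.181,-.5236,0],np.array(fr));print(n,q,r.round(1))
E
```

```text
2.9667 [-0.527 -0.288  2.24   0.45   0.838 -0.945] [513.5 -46.8 166.3] [0.161  0.622  0.7404 0.1974] 50.56199834723792
image shift c->d ((0.17024730342424732, 0.5091903407897007), 0.23150752985918963)
c [601.782 -26.779 109.664   0.15   -0.524   0.   ] [  0.4 -10.5  11.4  -4.4  -0.9   1.2   4.2   1.7  -2.3   0.9  -3.1  -0.7]
c [602.081 -26.889 109.      0.149  -0.524   0.   ] [  0.5 -10.1  10.4  -3.9  -1.    1.2   4.    1.7  -3.2   1.1  -4.   -0.9]
c [604.431 -29.577 107.548   0.172  -0.542  -0.085] [ 0.9 -0.4  0.  -0.8 -2.5  0.2  1.7  0.3 -8.   0.1  0.4  0.4]
d [600.46  -25.957 105.442   0.151  -0.524   0.   ] [ 0.6 -9.5 11.1 -4.5 -1.2  1.3  3.8  1.7 -2.3  0.8 -2.6 -0.6]
d [597.586 -25.676 109.      0.147  -0.524   0.   ] [ -1.1 -12.8  15.2  -6.6  -2.4   0.4   3.1   0.9   1.5   0.7   0.1   2.2]
d [602.623 -28.649 103.543   0.17   -0.536  -0.081] [ 0.9 -0.4  0.  -0.8 -2.5  0.2  1.7  0.3 -8.   0.1  0.4  0.4]
```

>>> jog_arm --targets '[[[0, 0, 0, 0, 0, 0], [0, 0, 0, 0, 0, 0], [0, 0, 0, 0, 0, 0], [0, 0, 0, 0, 0, 0], [0, 0, 0, 0, 0, 0], [0, 0, 0, 0, 0, 0], [0, 0, 0, 0, 0, 0], [0, 0, 0, 0, 0, 0]]]'

```text
time: 3.68
tcp_pos: [518.2, -46.7, 173.4]
ee_rot: [0.165, 0.619, 0.741, 0.199]
contact_force: [-1.0, 0.1, 0.1]
finger_gap: 50.4
finger_force: 0.0
```

```bash
python3 wr.py e && python3 - <<'E'
from go import *
import cv2
addw("e")
a=cv2.imread("pics/w_c.png");b=cv2.imread("pics/w_e.png")
g=lambda i:cv2.cvtColor(i,cv2.COLOR_BGR2GRAY)
# track the picked points c->e
U=np.array([(267,77),(547,77),(315,183),(335,183),(560,172),(536,325)],np.float32)
V,st,er=cv2.calcOpticalFlowPyrLK(g(a),g(b),U[:,None],None,winSize=(25,25));V=V[:,0];print(V.round(1).tolist(),st.ravel())
P=np.array([[-77,97,16],[77,97,16],[-51,40,52],[-39,40,52],[81,45,23.5],[81,-45,23.5]],float)
for fr in([0,1,2,3],[0,1,3],[0,1,2,3,4,5]):
    q,r=fit([("we",P,V)],[605.6,-29.3,109,.181,-.5236,0],np.array(fr));print(q,r.round(1))
E
```

```text
3.6833 [-0.522 -0.289  2.229  0.449  0.841 -0.943] [518.2 -46.7 173.4] [0.165  0.6193 0.7414 0.1989] 50.40188271406772
[[260.70001220703125, 77.19999694824219], [538.9000244140625, 78.5], [308.20001220703125, 183.39999389648438], [328.5, 183.60000610351562], [553.4000244140625, 173.10000610351562], [529.4000244140625, 325.29998779296875]] [1 1 1 1 1 1]
[602.311 -26.477 111.439   0.153  -0.524   0.   ] [  0.6 -10.2  12.8  -4.8  -1.1   1.3   3.6   1.7  -2.5   0.7  -3.1  -0.6]
[603.35  -26.837 109.      0.151  -0.524   0.   ] [ 0.8 -8.7  9.4 -3.  -1.6  1.4  2.7  1.8 -5.9  1.3 -6.  -1.6]
[604.266 -29.602 109.793   0.174  -0.527  -0.092] [ 0.7 -0.2  0.2 -0.7 -1.9  0.2  2.1  0.1 -9.  -0.1  0.3  0.5]
```

```bash
sed -i 's/T0=np.array.*/T0=np.array([633.3,-24.0,56.5])/' go.py && python3 - <<'E'
from go import *
c,Rc=cur();print("tcp in lid",RL.inv().apply(c-L0))
go(L0+RL.apply([-45,0,40]),RL)
E
```

```text
tcp in lid [-43.223  -1.62   99.872]
d mm [ 27.6   6.7 -52.7] units [ 0.69  0.17 -1.32] rot units [-0.003 -0.002  0.003] | min rows 1.461469289917233
```

>>> jog_arm --targets '[[[0.1, 0.02, -0.19, 0, 0, 0], [0.1, 0.03, -0.19, 0, 0, 0], [0.1, 0.02, -0.19, 0, 0, 0], [0.1, 0.03, -0.19, 0, 0, 0], [0.1, 0.02, -0.19, 0, 0, 0], [0.1, 0.03, -0.19, 0, 0, 0], [0.09, 0.02, -0.18, 0, 0, 0], [0, 0, 0, 0, 0, 0]]]'

```text
time: 4.4
tcp_pos: [545.0, -39.2, 118.0]
ee_rot: [0.163, 0.62, 0.742, 0.198]
contact_force: [-1.1, 0.0, -0.4]
finger_gap: 50.4
finger_force: 0.0
```

>>> jog_arm --targets '[[[0, 0, 0, 0, 0, 0], [0, 0, 0, 0, 0, 0], [0, 0, 0, 0, 0, 0], [0, 0, 0, 0, 0, 0], [0, 0, 0, 0, 0, 0], [0, 0, 0, 0, 0, 0], [0, 0, 0, 0, 0, 0], [0, 0, 0, 0, 0, 0]]]' --fingers 1 --squeeze 8

```text
time: 5.07
tcp_pos: [545.8, -40.1, 120.8]
ee_rot: [0.165, 0.619, 0.741, 0.199]
contact_force: [-2.6, -0.2, 2.4]
finger_gap: 12.0
finger_force: 8.0
```

```bash
python3 - <<'E'
from go import *
c,Rc=cur();print("tcp in lid",RL.inv().apply(c-L0),ctrl.state()["contact_force"],ctrl.state()["ft_torque"])
E
```

```text
tcp in lid [-44.848  -0.127  40.195] [-2.576 -0.197  2.444] [-0.021  0.257  0.081]
```

```bash
python3 - <<'E'
from go import *
ax=RL.apply([0,1,0]);r0=RL.apply([-120,0,30.]);th=np.linspace(0,np.pi/6,17)
p=np.array([R.from_rotvec(ax*t).apply(r0)+RL.apply([0,0,1.5])*min(1,i/4) for i,t in enumerate(th)])
print((np.diff(p,axis=0)/40).round(3));print((ax*np.pi/6/16/.5).round(4))
E
```

```text
[[-0.03  -0.006  0.106]
 [-0.027 -0.005  0.107]
 [-0.024 -0.004  0.107]
 [-0.021 -0.004  0.108]
 [-0.013 -0.002  0.1  ]
 [-0.01  -0.002  0.101]
 [-0.007 -0.001  0.101]
 [-0.003 -0.001  0.101]
 [-0.    -0.     0.101]
 [ 0.003  0.001  0.101]
 [ 0.006  0.001  0.101]
 [ 0.01   0.002  0.101]
 [ 0.013  0.002  0.1  ]
 [ 0.016  0.003  0.1  ]
 [ 0.019  0.004  0.099]
 [ 0.023  0.004  0.099]]
[-0.012  0.064  0.   ]
```

>>> jog_arm --targets '[[[0, 0, 0, 0, 0, 0], [0, 0, 0, 0, 0, 0], [-0.03, -0.006, 0.106, -0.012, 0.064, 0], [-0.027, -0.005, 0.107, -0.012, 0.064, 0], [-0.024, -0.004, 0.107, -0.012, 0.064, 0], [-0.021, -0.004, 0.108, -0.012, 0.064, 0], [-0.013, -0.002, 0.1, -0.012, 0.064, 0], [-0.01, -0.002, 0.101, -0.012, 0.064, 0]]]' --squeeze 30

```text
time: 5.73
tcp_pos: [540.1, -40.7, 145.1]
ee_rot: [0.103, 0.633, 0.757, 0.124]
contact_force: [-0.6, 0.9, -0.9]
finger_gap: 11.6
finger_force: 30.0
```

>>> jog_arm --targets '[[[-0.007, -0.001, 0.101, -0.012, 0.064, 0], [-0.003, -0.001, 0.101, -0.012, 0.064, 0], [0, 0, 0.101, -0.012, 0.064, 0], [0.003, 0.001, 0.101, -0.012, 0.064, 0], [0.006, 0.001, 0.101, -0.012, 0.064, 0], [0.01, 0.002, 0.101, -0.012, 0.064, 0], [0.013, 0.002, 0.1, -0.012, 0.064, 0], [0, 0, 0, 0, 0, 0]]]'

```text
time: 6.4
tcp_pos: [542.7, -40.7, 174.5]
ee_rot: [0.033, 0.64, 0.767, 0.038]
contact_force: [0.5, -0.4, -0.7]
finger_gap: 11.8
finger_force: 30.0
```

```bash
python3 - <<'E'
from go import *
ax=RL.apply([0,1,0]);r0=RL.apply([-120,0,30.])
Rf=R.from_rotvec(ax*np.pi/6)
go(L0+RL.apply([75,0,11.5])+Rf.apply(r0),Rf*RL);print(ctrl.state())
E
```

```text
d mm [ 1.3  0.4 11.4] units [0.03 0.01 0.29] rot units [-0.033  0.197  0.003] | min rows 0.8329289119847174
{'time': 6.4, 'q': array([-0.324,  0.057,  1.829,  0.051,  1.167, -0.522]), 'dq': array([-0.011, -0.016,  0.048,  0.026, -0.052, -0.029]), 'joint_efforts': array([  0.205, -33.282, -31.511,   0.1  ,   0.09 ,   0.196]), 'tcp_pos': array([542.656, -40.705, 174.491]), 'ee_rot': array([0.033, 0.64 , 0.767, 0.038]), 'contact_force': array([ 0.515, -0.403, -0.686]), 'ft_torque': array([-0.053, -0.002,  0.052]), 'finger_force': 29.99966025352478, 'finger_gap': 11.758969372626128}
```

>>> jog_arm --targets '[[[0.01, 0.003, 0.097, -0.011, 0.065, 0], [0.01, 0.003, 0.097, -0.011, 0.066, 0], [0.01, 0.003, 0.097, -0.011, 0.066, 0], [0, 0, 0, 0, 0, 0], [-0.15, -0.027, 0.01, 0, 0, 0], [-0.2, -0.036, 0.02, 0, 0, 0], [-0.3, -0.054, 0.02, 0, 0, 0], [-0.3, -0.054, 0.03, 0, 0, 0]]]'

```text
time: 7.07
tcp_pos: [502.4, -47.1, 187.4]
ee_rot: [-0.002, 0.641, 0.768, -0.0]
contact_force: [0.3, 0.2, -2.4]
finger_gap: 11.7
finger_force: 30.0
```

>>> jog_arm --targets '[[[-0.4, -0.072, 0.1, 0, 0, 0], [-0.4, -0.072, 0.15, 0, 0, 0], [-0.4, -0.072, 0.2, 0, 0, 0], [-0.4, 0, 0.2, 0, 0, 0], [-0.3, 0.1, 0.2, 0, 0, 0], [-0.1, 0.4, 0.1, 0, 0, 0], [0, 0.5, 0, 0, 0, 0], [0, 0.5, 0, 0, 0, 0]]]'

```text
time: 7.73
tcp_pos: [422.9, 4.5, 225.8]
ee_rot: [-0.001, 0.642, 0.767, -0.0]
contact_force: [-0.4, 0.5, -1.3]
finger_gap: 11.7
finger_force: 30.0
```

```bash
python3 - <<'E'
from go import *
Rz=R.from_euler("z",YAW)
P=np.array([455,170,0])
go(P+Rz.apply([-45,0,80]),Rz);go(P+Rz.apply([-45,0,40]),Rz);print(ctrl.state()["contact_force"],ctrl.state()["q"],ctrl.state()["tcp_pos"])
E
```

```text
d mm [ -12.1  157.4 -145.8] units [-0.3   3.93 -3.65] rot units [-0.001 -0.003  0.007] | min rows 5.240780510339781
d mm [ -12.1  157.4 -185.8] units [-0.3   3.93 -4.65] rot units [-0.001 -0.003  0.007] | min rows 5.946139949413105
[-0.425  0.524 -1.292] [-0.277 -0.25   2.006  0.     1.387 -0.454] [422.873   4.535 225.805]
```

>>> jog_arm --targets '[[[-0.04, 0.55, 0, 0, 0, 0], [-0.04, 0.55, 0, 0, 0, 0], [-0.04, 0.55, 0, 0, 0, 0], [-0.04, 0.55, -0.2, 0, 0, 0], [-0.04, 0.55, -0.4, 0, 0, 0], [-0.04, 0.55, -0.6, 0, 0, 0], [-0.03, 0.5, -0.6, 0, 0, 0], [0, 0, -0.6, 0, 0, 0]]]'

```text
time: 8.4
tcp_pos: [411.5, 158.2, 128.7]
ee_rot: [-0.001, 0.64, 0.768, 0.0]
contact_force: [0.2, -0.3, -2.5]
finger_gap: 11.6
finger_force: 30.0
```

>>> jog_arm --targets '[[[0, 0, -0.6, 0, 0, 0], [0, 0, -0.4, 0, 0, 0], [0, 0, -0.25, 0, 0, 0], [0, 0, -0.2, 0, 0, 0], [0, 0, -0.2, 0, 0, 0], [0, 0, 0, 0, 0, 0], [0, 0, 0, 0, 0, 0], [0, 0, 0, 0, 0, 0]]]'

```text
time: 9.07
tcp_pos: [414.8, 156.1, 65.6]
ee_rot: [0.0, 0.641, 0.767, 0.001]
contact_force: [-0.7, 0.7, -1.2]
finger_gap: 11.8
finger_force: 30.0
```

```bash
python3 - <<'E'
from go import *
Rz=R.from_euler("z",YAW)
go(np.array([455,170,0])+Rz.apply([-45,0,40]),Rz);print(ctrl.state()["contact_force"],ctrl.state()["tcp_pos"])
E
```

```text
d mm [ -4.    5.8 -25.6] units [-0.1   0.14 -0.64] rot units [-0.001  0.003  0.004] | min rows 0.6474083458155102
[-0.709  0.735 -1.169] [414.761 156.101  65.588]
```

>>> jog_arm --targets '[[[0, 0, -0.1, 0, 0, 0], [0, 0, -0.1, 0, 0, 0], [0, 0, -0.1, 0, 0, 0], [0, 0, -0.1, 0, 0, 0], [0, 0, -0.1, 0, 0, 0], [0, 0, -0.05, 0, 0, 0], [0, 0, 0, 0, 0, 0], [0, 0, 0, 0, 0, 0]]]'

```text
time: 9.73
tcp_pos: [413.9, 156.1, 42.6]
ee_rot: [-0.0, 0.641, 0.768, -0.0]
contact_force: [0.2, -0.2, -1.2]
finger_gap: 11.6
finger_force: 30.0
```

>>> jog_arm --targets '[[[0, 0, -0.03, 0, 0, 0], [0, 0, -0.03, 0, 0, 0], [0, 0, 0, 0, 0, 0], [0, 0, 0, 0, 0, 0], [0, 0, 0, 0, 0, 0], [0, 0, 0, 0, 0, 0], [0, 0, 0, 0, 0, 0], [0, 0, 0, 0, 0, 0]]]'

```text
time: 10.4
tcp_pos: [414.4, 156.2, 41.2]
ee_rot: [-0.0, 0.641, 0.768, 0.0]
contact_force: [-2.8, -0.6, 5.2]
finger_gap: 11.8
finger_force: 30.0
```

>>> jog_arm --targets '[[[0, 0, 0, 0, 0, 0], [0, 0, 0, 0, 0, 0], [0, 0, 0, 0, 0, 0], [0, 0, 0, 0, 0, 0], [0, 0, 0.3, 0, 0, 0], [0, 0, 0.6, 0, 0, 0], [0, 0, 0.8, 0, 0, 0], [0, 0, 0.9, 0, 0, 0]]]' --fingers 0.4

```text
time: 11.07
tcp_pos: [412.5, 156.0, 144.2]
ee_rot: [-0.002, 0.641, 0.767, -0.001]
contact_force: [0.7, -0.2, -0.2]
finger_gap: 55.3
finger_force: 0.0
```

>>> jog_arm --targets '[[[0, -0.1, 0.8, 0, 0, 0], [0.1, -0.2, 0.8, 0, 0, 0], [0.1, -0.3, 0.8, 0, 0, 0], [0.1, -0.5, 0.7, 0, 0, 0], [0.1, -0.7, 0.6, 0, 0, 0], [0.1, -0.8, 0, 0, 0, 0], [0.2, -0.8, 0, 0, 0, 0], [0.2, -0.8, 0, 0, 0, 0]]]'

```text
time: 11.73
tcp_pos: [450.3, -13.3, 293.1]
ee_rot: [0.001, 0.641, 0.768, 0.0]
contact_force: [2.0, 0.1, -0.5]
finger_gap: 55.1
finger_force: 0.0
```

```bash
python3 - <<'E'
from go import *
import cv2
s=ctrl.read_camera("side")["color"];t=ctrl.read_camera("scene")["color"]
h=np.zeros((600,800,3),np.uint8);h[:300,:400]=cv2.resize(s,(400,300));h[:300,400:]=cv2.resize(t,(400,300))
h[300:,:400]=cv2.resize(s[100:325,180:480],(400,300));h[300:,400:]=cv2.resize(t[200:425,120:420],(400,300))
cv2.imwrite("pics/chk.png",h);cv2.imwrite("pics/side1.png",s);cv2.imwrite("pics/scene1.png",t)
Rb=R.from_euler("z",-.344);P=np.array([589.6,-333.,0])
go(P+[0,0,180],Rb);go(P+[0,0,32],Rb)
E
```

```text
d mm [ 139.  -317.5 -112.2] units [ 3.48 -7.94 -2.81] rot units [ 0.002 -0.001 -1.036] | min rows 8.885979048422854
d mm [ 139.  -317.5 -260.2] units [ 3.48 -7.94 -6.51] rot units [ 0.002 -0.001 -1.036] | min rows 10.57147862532683
```

View pics/chk.png

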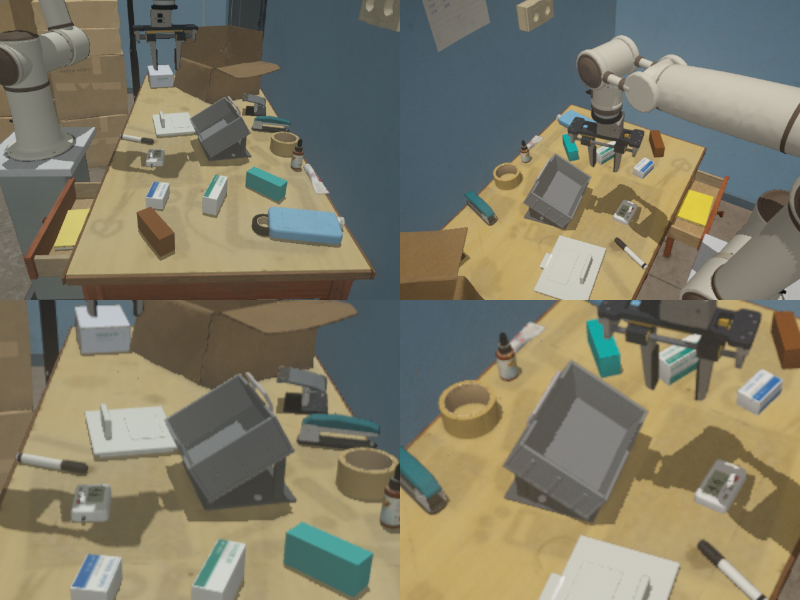

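The tub is open, and the lid lies flat, bar up, to its left, seen near (130,430) in the side crop. Nothing else has moved. Next is the box.

>>> jog_arm --targets '[[[0.22, -0.5, 0, 0, 0, -0.065], [0.22, -0.5, 0, 0, 0, -0.065], [0.22, -0.5, 0, 0, 0, -0.065], [0.22, -0.5, 0, 0, 0, -0.065], [0.22, -0.5, 0, 0, 0, -0.065], [0.22, -0.5, 0, 0, 0, -0.065], [0.22, -0.5, 0, 0, 0, -0.065], [0.22, -0.5, 0, 0, 0, -0.065]]]' --fingers 0.3 --squeeze 5

```text
time: 12.5
tcp_pos: [520.8, -171.9, 292.0]
ee_rot: [-0.001, 0.735, 0.678, 0.0]
contact_force: [0.2, -0.0, 0.3]
finger_gap: 64.3
finger_force: 0.0
```

>>> jog_arm --targets '[[[0.22, -0.5, -0.3, 0, 0, -0.065], [0.22, -0.5, -0.3, 0, 0, -0.065], [0.22, -0.5, -0.4, 0, 0, -0.065], [0.22, -0.5, -0.4, 0, 0, -0.065], [0.22, -0.5, -0.4, 0, 0, -0.065], [0.22, -0.5, -0.4, 0, 0, -0.065], [0.2, -0.5, -0.3, 0, 0, -0.065], [0, 0, -0.3, 0, 0, -0.065]]]'

```text
time: 13.17
tcp_pos: [581.8, -314.1, 178.7]
ee_rot: [-0.0, 0.818, 0.576, -0.0]
contact_force: [-0.0, 0.3, 0.6]
finger_gap: 64.4
finger_force: 0.0
```

>>> jog_arm --targets '[[[0, 0, 0, 0, 0, 0], [0, 0, 0, 0, 0, 0], [0, 0, 0, 0, 0, 0], [0, 0, 0, 0, 0, 0], [0, 0, 0, 0, 0, 0], [0, 0, 0, 0, 0, 0], [0, 0, 0, 0, 0, 0], [0, 0, 0, 0, 0, 0]]]'

```text
time: 13.83
tcp_pos: [581.3, -311.8, 180.7]
ee_rot: [-0.0, 0.817, 0.577, 0.0]
contact_force: [-0.2, 0.2, -0.1]
finger_gap: 64.6
finger_force: 0.0
```

```bash
python3 wr.py f && python3 - <<'E'
from go import *
import cv2
addw("f");Rb=R.from_euler("z",-.344);P=np.array([589.6,-333.,0]);go(P+[0,0,32],Rb)
im=cv2.imread("pics/w_f.png")
for x in(-19,19):
    for y in(-55,55):
        u,v=proj("wf",Rb.apply([[x,y,50]])+P)[0];print(x,y,u.round(),v.round());cv2.circle(im,(int(u),int(v)),4,(0,0,255),1)
cv2.imwrite("pics/wf2.png",im)
E
```

```text
13.8333 [-0.675  0.413  1.392  0.     1.336 -0.335] [ 581.3 -311.8  180.7] [-1.000e-04  8.167e-01  5.770e-01  2.000e-04] 64.57383024278593
d mm [   8.4  -21.2 -148.6] units [ 0.21 -0.53 -3.71] rot units [-0.001  0.    -0.006] | min rows 3.6657736189570604
-19 -55 314.0 325.0
-19 55 314.0 179.0
19 -55 364.0 325.0
19 55 370.0 179.0
```

View pics/wf2.png

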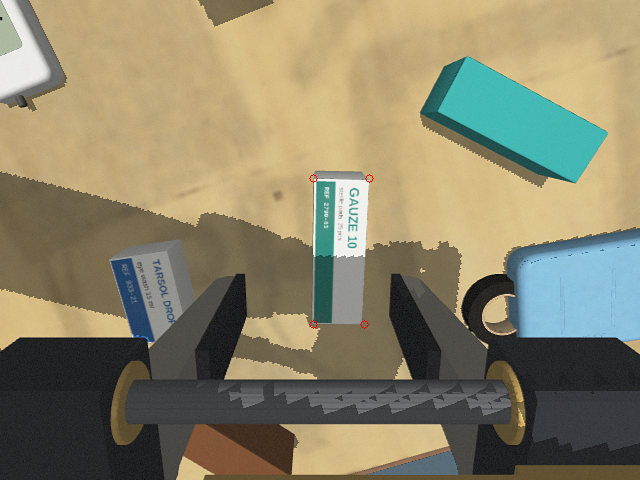

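The box's top corners fall within 1 px of the prediction, so the pose is good. I'll descend and grasp gently.

>>> jog_arm --targets '[[[0.05, -0.13, -0.4, 0, 0, 0], [0.05, -0.13, -0.5, 0, 0, 0], [0.05, -0.13, -0.5, 0, 0, 0], [0.06, -0.14, -0.5, 0, 0, 0], [0, 0, -0.5, 0, 0, -0.006], [0, 0, -0.5, 0, 0, 0], [0, 0, -0.4, 0, 0, 0], [0, 0, -0.3, 0, 0, 0]]]'

```text
time: 14.55
tcp_pos: [588.3, -332.4, 32.8]
ee_rot: [-0.002, 0.818, 0.576, -0.0]
contact_force: [-0.1, -0.7, 0.7]
finger_gap: 64.7
finger_force: 0.0
```

>>> jog_arm --targets '[[[0, 0, -0.1, 0, 0, 0], [0, 0, 0, 0, 0, 0], [0, 0, 0, 0, 0, 0], [0, 0, 0, 0, 0, 0], [0, 0, 0, 0, 0, 0], [0, 0, 0, 0, 0, 0], [0, 0, 0, 0, 0, 0], [0, 0, 0, 0, 0, 0]]]'

```text
time: 15.22
tcp_pos: [589.8, -333.2, 32.8]
ee_rot: [0.0, 0.818, 0.576, 0.0]
contact_force: [-0.7, 0.8, 0.3]
finger_gap: 64.4
finger_force: 0.0
```

>>> jog_arm --targets '[[[0, 0, 0, 0, 0, 0], [0, 0, 0, 0, 0, 0], [0, 0, 0, 0, 0, 0], [0, 0, 0, 0, 0, 0], [0, 0, 0, 0, 0, 0], [0, 0, 0, 0, 0, 0], [0, 0, 0, 0, 0, 0], [0, 0, 0, 0, 0, 0]]]' --fingers 0.7 --squeeze 6

```text
time: 15.88
tcp_pos: [589.6, -333.1, 32.3]
ee_rot: [-0.0, 0.818, 0.576, 0.0]
contact_force: [0.2, 0.2, -0.3]
finger_gap: 38.0
finger_force: 6.0
```

>>> jog_arm --targets '[[[0, 0, 0, 0, 0, 0], [0, 0, 0, 0, 0, 0], [0, 0, 0.2, 0, 0, 0], [0, 0, 0.4, 0, 0, 0], [0, 0, 0.6, 0, 0, 0], [0, 0, 0.7, 0, 0, 0], [0, 0, 0.8, 0, 0, 0], [0, 0, 0.8, 0, 0, 0]]]' --squeeze 12

```text
time: 16.55
tcp_pos: [589.2, -332.7, 173.8]
ee_rot: [-0.001, 0.818, 0.576, -0.0]
contact_force: [0.8, -0.3, 0.4]
finger_gap: 38.0
finger_force: 12.0
```

>>> jog_arm --targets '[[[0, 0, 0.8, 0, 0, 0], [0, 0, 0.6, 0, 0, 0], [0, 0, 0.3, 0, 0, 0], [0, 0, 0, 0, 0, 0.1], [0, 0, 0, 0, 0, 0.1], [0, 0, 0, 0, 0, 0.1], [0, 0, 0, 0, 0, 0.1], [0, 0, 0, 0, 0, 0]]]'

```text
time: 17.22
tcp_pos: [589.2, -332.7, 239.3]
ee_rot: [-0.001, 0.756, 0.655, -0.0]
contact_force: [-0.5, -0.2, -1.1]
finger_gap: 38.0
finger_force: 12.0
```

```bash
python3 - <<'E'
from go import *
print(ctrl.state()["tcp_pos"],ctrl.state()["q"])
Rz=R.from_euler("z",YAW)
for z in(170,145):print(T0+RL.apply([-15,0,z]));go(T0+RL.apply([-15,0,z]),RL);go(T0+RL.apply([-15,0,z]),Rz)
E
```

```text
[ 589.158 -332.711  239.343] [-0.692  0.418  1.269  0.     1.457 -0.55 ]
[536.91  -41.64  196.224]
d mm [-52.2 291.1 -43.1] units [-1.31  7.28 -1.08] rot units [ 0.017 -1.055  0.632] | min rows 7.289044271785834
d mm [-52.2 291.1 -43.1] units [-1.31  7.28 -1.08] rot units [-0.003 -0.004  0.647] | min rows 7.289044271785834
[549.206 -39.389 174.574]
d mm [-40.  293.3 -64.8] units [-1.    7.33 -1.62] rot units [ 0.017 -1.055  0.632] | min rows 7.391046700730216
d mm [-40.  293.3 -64.8] units [-1.    7.33 -1.62] rot units [-0.003 -0.004  0.647] | min rows 7.391046700730216
```

>>> jog_arm --targets '[[[-0.08, 0.3, 0, 0, 0, 0.04], [-0.08, 0.4, 0, 0, 0, 0.04], [-0.08, 0.5, 0, 0, 0, 0.04], [-0.08, 0.5, 0, 0, 0, 0.04], [-0.08, 0.5, 0, 0, 0, 0.04], [-0.08, 0.5, 0, 0, 0, 0.04], [-0.08, 0.5, 0, 0, 0, 0.04], [-0.08, 0.5, 0, 0, 0, 0.04]]]'

```text
time: 17.88
tcp_pos: [563.4, -183.9, 239.7]
ee_rot: [-0.001, 0.702, 0.713, -0.0]
contact_force: [0.3, -0.0, -1.1]
finger_gap: 38.4
finger_force: 12.0
```

>>> jog_arm --targets '[[[-0.08, 0.5, 0, 0, 0, 0.04], [-0.08, 0.5, 0, 0, 0, 0.04], [-0.08, 0.5, 0, 0, 0, 0.04], [-0.08, 0.5, 0, 0, 0, 0.04], [-0.08, 0.5, 0, 0, 0, 0.04], [-0.08, 0.5, 0, 0, 0, 0.04], [-0.08, 0.4, 0, 0, 0, 0.04], [-0.08, 0.2, 0, 0, 0, 0.04]]]'

```text
time: 18.55
tcp_pos: [537.8, -39.2, 239.9]
ee_rot: [-0.001, 0.642, 0.767, 0.0]
contact_force: [-0.9, 0.5, -0.3]
finger_gap: 38.0
finger_force: 12.0
```

>>> jog_arm --targets '[[[0, 0, 0, 0.024, -0.13, 0], [0, 0, 0, 0.024, -0.13, 0], [0, 0, 0, 0.024, -0.13, 0], [0, 0, 0, 0.024, -0.13, 0], [0, 0, 0, 0.024, -0.13, 0], [0, 0, 0, 0.024, -0.13, 0], [0, 0, 0, 0.024, -0.13, 0], [0, 0, 0, 0.02, -0.13, 0]]]'

```text
time: 19.22
tcp_pos: [538.1, -41.5, 240.3]
ee_rot: [0.168, 0.62, 0.74, 0.201]
contact_force: [-0.2, -0.9, -0.4]
finger_gap: 37.8
finger_force: 12.0
```

```bash
python3 - <<'E'
from go import *
print(ctrl.state()["tcp_pos"],ctrl.state()["q"],ctrl.state()["finger_gap"])
for z in(145,):go(T0+RL.apply([-15,0,z]),RL)
E
```

```text
[538.124 -41.525 240.285] [-0.486 -0.319  2.115  0.393  0.951 -0.828] 37.761305541344264
d mm [ 11.1   2.1 -65.7] units [ 0.28  0.05 -1.64] rot units [-0.005  0.014  0.01 ] | min rows 1.6261835884949405
```

>>> jog_arm --targets '[[[0.05, 0.01, -0.3, 0, 0, 0], [0.05, 0.01, -0.3, 0, 0, 0], [0.05, 0.01, -0.3, 0, 0, 0], [0.05, 0.01, -0.3, 0, 0.014, 0.01], [0.05, 0.01, -0.3, -0.005, 0, 0], [0.03, 0, -0.14, 0, 0, 0], [0, 0, 0, 0, 0, 0], [0, 0, 0, 0, 0, 0]]]'

```text
time: 19.88
tcp_pos: [549.4, -39.2, 174.6]
ee_rot: [0.164, 0.619, 0.742, 0.198]
contact_force: [-0.3, -0.5, -1.0]
finger_gap: 38.1
finger_force: 12.0
```

>>> jog_arm --targets '[[[0.1, 0.018, -0.176, 0, 0, 0], [0.17, 0.031, -0.3, 0, 0, 0], [0.17, 0.031, -0.3, 0, 0, 0], [0.17, 0.031, -0.3, 0, 0, 0], [0.17, 0.031, -0.3, 0, 0, 0], [0.1, 0.018, -0.176, 0, 0, 0], [0, 0, 0, 0, 0, 0], [0, 0, 0, 0, 0, 0]]]'

```text
time: 20.55
tcp_pos: [584.9, -32.6, 112.7]
ee_rot: [0.164, 0.618, 0.743, 0.198]
contact_force: [-0.8, 0.3, -1.4]
finger_gap: 38.1
finger_force: 12.0
```

```bash
python3 - <<'E'
from go import *
c,Rc=cur();print(RL.inv().apply(c-T0),ctrl.state()["contact_force"])
go(T0+RL.apply([-15,0,50]),RL);go(T0+RL.apply([-15,0,41]),RL)
E
```

```text
[-14.481   0.24   73.243] [-0.783  0.271 -1.362]
d mm [ 11.    1.8 -20.4] units [ 0.28  0.04 -0.51] rot units [-0.    -0.006 -0.003] | min rows 0.5670740298315821
d mm [ 15.5   2.6 -28.2] units [ 0.39  0.06 -0.7 ] rot units [-0.    -0.006 -0.003] | min rows 0.7865382970167468
```

>>> jog_arm --targets '[[[0.07, 0.012, -0.12, 0, 0, 0], [0.07, 0.012, -0.12, 0, 0, 0], [0.07, 0.012, -0.12, 0, 0, 0], [0.07, 0.012, -0.12, 0, 0, 0], [0.06, 0.01, -0.11, 0, 0, 0], [0.05, 0.008, -0.08, 0, 0, 0], [0, 0, 0, 0, 0, 0], [0, 0, 0, 0, 0, 0]]]'

```text
time: 21.22
tcp_pos: [600.3, -29.9, 85.5]
ee_rot: [0.164, 0.618, 0.743, 0.198]
contact_force: [-0.5, 0.3, -1.4]
finger_gap: 37.9
finger_force: 12.0
```

>>> jog_arm --targets '[[[0.01, 0.002, -0.022, 0, 0, 0], [0.01, 0.002, -0.022, 0, 0, 0], [0, 0, 0, 0, 0, 0], [0, 0, 0, 0, 0, 0], [0, 0, 0, 0, 0, 0], [0, 0, 0, 0, 0, 0], [0, 0, 0, 0, 0, 0], [0, 0, 0, 0, 0, 0]]]'

```text
time: 21.88
tcp_pos: [601.2, -29.9, 84.2]
ee_rot: [0.165, 0.618, 0.743, 0.198]
contact_force: [0.3, 0.3, -0.6]
finger_gap: 38.2
finger_force: 12.0
```

```bash
python3 - <<'E'
from go import *
c,Rc=cur();print(RL.inv().apply(c-T0),ctrl.state()["contact_force"],RL.inv().apply(ctrl.state()["contact_force"]))
E
```

```text
[-14.438  -0.005  40.264] [ 0.345  0.325 -0.579] [ 0.055  0.258 -0.7  ]
```

Not touching yet. I'll creep down another 2 mm or so.

>>> jog_arm --targets '[[[0.012, 0.002, -0.022, 0, 0, 0], [0, 0, 0, 0, 0, 0], [0.012, 0.002, -0.022, 0, 0, 0], [0, 0, 0, 0, 0, 0], [0, 0, 0, 0, 0, 0], [0, 0, 0, 0, 0, 0], [0, 0, 0, 0, 0, 0], [0, 0, 0, 0, 0, 0]]]'

```text
time: 22.55
tcp_pos: [602.2, -29.7, 82.4]
ee_rot: [0.165, 0.618, 0.743, 0.198]
contact_force: [0.2, -0.4, -0.5]
finger_gap: 37.9
finger_force: 12.0
```

```bash
python3 - <<'E'
from go import *
c,Rc=cur();print(RL.inv().apply(c-T0),RL.inv().apply(ctrl.state()["contact_force"]))
E
```

```text
[-14.503  -0.04   38.223] [-0.11  -0.472 -0.512]
```

>>> jog_arm --targets '[[[0.012, 0.002, -0.022, 0, 0, 0], [0, 0, 0, 0, 0, 0], [0, 0, 0, 0, 0, 0], [0, 0, 0, 0, 0, 0], [0, 0, 0, 0, 0, 0], [0, 0, 0, 0, 0, 0], [0, 0, 0, 0, 0, 0], [0, 0, 0, 0, 0, 0]]]'

```text
time: 23.22
tcp_pos: [602.7, -29.7, 81.6]
ee_rot: [0.165, 0.618, 0.743, 0.198]
contact_force: [-0.9, 0.2, -0.2]
finger_gap: 37.9
finger_force: 12.0
```

>>> jog_arm --targets '[[[0.012, 0.002, -0.022, 0, 0, 0], [0, 0, 0, 0, 0, 0], [0, 0, 0, 0, 0, 0], [0, 0, 0, 0, 0, 0], [0, 0, 0, 0, 0, 0], [0, 0, 0, 0, 0, 0], [0, 0, 0, 0, 0, 0], [0, 0, 0, 0, 0, 0]]]'

```text
time: 23.88
tcp_pos: [603.0, -29.7, 81.0]
ee_rot: [0.165, 0.618, 0.743, 0.198]
contact_force: [-7.1, -2.1, 7.4]
finger_gap: 38.5
finger_force: 12.0
```

>>> jog_arm --targets '[[[0, 0, 0, 0, 0, 0], [0, 0, 0, 0, 0, 0], [0, 0, 0, 0, 0, 0], [0, 0, 0, 0, 0, 0], [0, 0, 0, 0, 0, 0], [0, 0, 0, 0, 0, 0], [0, 0, 0, 0, 0, 0], [0, 0, 0, 0, 0, 0]]]' --fingers 0.4 --squeeze 4

```text
time: 24.55
tcp_pos: [603.1, -29.5, 80.5]
ee_rot: [0.165, 0.618, 0.743, 0.198]
contact_force: [0.3, -0.3, 0.7]
finger_gap: 55.1
finger_force: 0.0
```

>>> jog_arm --targets '[[[-0.05, -0.009, 0.088, 0, 0, 0], [-0.05, -0.009, 0.088, 0, 0, 0], [-0.05, -0.009, 0.088, 0, 0, 0], [-0.05, -0.009, 0.088, 0, 0, 0], [-0.05, -0.009, 0.088, 0, 0, 0], [-0.1, -0.018, 0.176, 0, 0, 0], [-0.15, -0.027, 0.264, 0, 0, 0], [-0.15, -0.027, 0.264, 0, 0, 0]]]'

```text
time: 25.22
tcp_pos: [576.5, -34.2, 126.9]
ee_rot: [0.164, 0.618, 0.743, 0.198]
contact_force: [-0.2, -0.3, 0.4]
finger_gap: 55.3
finger_force: 0.0
```

>>> jog_arm --targets '[[[-0.15, -0.027, 0.264, 0, 0, 0], [-0.2, -0.036, 0.35, 0, 0, 0], [-0.2, -0.036, 0.35, 0, 0, 0], [-0.2, -0.036, 0.35, 0, 0, 0], [-0.2, -0.036, 0.35, 0, 0, 0], [-0.2, -0.036, 0.35, 0, 0, 0], [0, 0, 0, 0, 0, 0], [0, 0, 0, 0, 0, 0]]]'

```text
time: 25.88
tcp_pos: [531.4, -43.0, 208.0]
ee_rot: [0.166, 0.618, 0.742, 0.198]
contact_force: [-0.4, 1.0, -0.7]
finger_gap: 55.3
finger_force: 0.0
```

```bash
python3 wr.py z && python3 - <<'E'
from go import *
import cv2
addw("z")
im=cv2.imread("pics/w_z.png");hsv=cv2.cvtColor(im,cv2.COLOR_BGR2HSV)
def box(xc,z=56):return proj("wz",RL.apply([[xc+a,b,z] for a,b in((-19,-55),(19,-55),(19,55),(-19,55))])+T0)
B=box(-14.5);C=box(-50);print("pred top -14.5",B.round(),"\n-50",C.round())
m=((hsv[...,1]<45)&(hsv[...,2]>185)).astype(np.uint8);g=((hsv[...,0]>75)&(hsv[...,0]<95)&(hsv[...,1]>110)).astype(np.uint8)
for nm,k in(("white",m),("green",g)):
    n,l,s,c=cv2.connectedComponentsWithStats(k)
    print(nm,[(s[i].tolist(),c[i].round().tolist()) for i in range(1,n) if s[i,4]>150])
E
```

```text
25.8833 [-0.495 -0.298  2.162  0.41   0.897 -0.873] [531.4 -43.  208. ] [0.1659 0.6183 0.7423 0.1981] 55.26320884682086
pred top -14.5 [[293. 306.]
 [345. 306.]
 [347. 154.]
 [290. 154.]] 
-50 [[245. 306.]
 [296. 306.]
 [294. 154.]
 [237. 153.]]
white [([0, 0, 240, 60, 12071], [126.0, 25.0]), ([290, 153, 56, 151, 4951], [325.0, 229.0]), ([465, 169, 19, 142, 546], [474.0, 236.0]), ([0, 238, 52, 37, 1027], [30.0, 251.0])]
green [([465, 48, 84, 85, 2613], [509.0, 86.0]), ([292, 156, 19, 146, 2414], [301.0, 232.0]), ([315, 424, 85, 51, 2437], [359.0, 448.0])]
```

```bash
python3 -c "
from station import ctrl
print(ctrl.job_done())"
```

```text
the job is handed in; nothing more can be done
None
```

The job is handed in after about 26 s of the 72 s: the lid lies flat, grip bar up, on the table left of the tub, and the long box stands upright on the tub floor; `job_done()` gave no verdict back.

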